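Gather the cleaned press hardware in one corner of the tote

TASK

The shaker has finished cleaning the nuts and spacers of the printing press: first turn its speed knob fully anticlockwise to the off stop. Then take the tote by its corner handle and raise that corner, letting the tote rock on the shaker plate, until all five loose parts have slid together into the corner opposite the handle, and finish while still holding the tote clearly tilted with the parts lying still in that corner. Do not tilt the tote before the shaker is off, do not turn it over or lift it off the plate, and leave the jars, roller and other things around alone.

Things in the scene. Friction and masses are not known exactly. Their poses are not given: they have to be found in the camera images.
- tote: the tote: an open square white plastic tray, outside 150 x 150 mm, 45 mm tall, walls and floor 4 mm thick, 280 to 490 g, standing loose and level on the shaker's rubber plate (plate top 40 mm above the table). Origin: centre of its underside. Its axes run through its corners: +x points to the corner that has the handle, -x to the opposite corner (outer corner 106 mm from the origin), z up out of the open top
- tote_handle (a point): grip point of the tote's stub handle, a straight plain bar that sticks out level and outwards from one corner along the tote's +x: 14 mm thick (along the tote's y), 26 mm tall (its top 49 mm and underside 23 mm above the tote's underside), about 70 mm of it free outside the corner. This point is in the bar's middle, 150 mm from the tote's origin and 36 mm above the tote's underside; axes as the tote's. The bar is clear underneath: about 60 mm above the table or more
- tote_corner (a point): inside corner of the tote, at floor level, opposite the handle (100 mm from the tote's origin along its -x): where the parts must gather. When the handle is raised the tote rocks on the outer corner below it
- speed (a joint): the shaker's speed knob: angle in rad, 0 = fully anticlockwise seen from above (the off stop), growing clockwise to 2.6; it starts between 0.7 and 1.35 and has light friction (0.04 N m), staying where it is left
- speed_grip (a point): grip point of the speed knob, on its upright axis, 77 mm above the table: the knob is a bar 42 mm long (along this point's x), 14 mm thick (along its y), standing from 54 to 84 mm above the table (its top is 7 mm above this point). The axes turn with the knob
- nut1: loose steel hex nut, 24 mm across flats, 13 mm tall, 35 g, lying flat on the tote's floor; it starts to slide at a tilt of about 12 deg and slides on along the tote's walls from about 25 deg at worst. Origin: centre of its underside
- nut2: loose steel hex nut, 24 mm across flats, 13 mm tall, 35 g, lying flat on the tote's floor; it starts to slide at a tilt of about 12 deg and slides on along the tote's walls from about 25 deg at worst. Origin: centre of its underside
- nut3: loose steel hex nut, 24 mm across flats, 13 mm tall, 35 g, lying flat on the tote's floor; it starts to slide at a tilt of about 12 deg and slides on along the tote's walls from about 25 deg at worst. Origin: centre of its underside
- spacer1: loose round steel spacer, 21 mm diameter, 16 mm tall, 30 g, lying flat on the tote's floor; it starts to slide at a tilt of about 12 deg and slides on along the tote's walls from about 25 deg at worst. Origin: centre of its underside
- spacer2: loose round steel spacer, 21 mm diameter, 16 mm tall, 30 g, lying flat on the tote's floor; it starts to slide at a tilt of about 12 deg and slides on along the tote's walls from about 25 deg at worst. Origin: centre of its underside
- jar_small: bystander, to be left alone: small glass ink jar, 36 mm diameter, 42 mm tall, standing on the shaker's console beside the knob, about 85 mm from the knob's axis
- tape: bystander, to be left alone: roll of paper tape lying flat, 100 mm diameter, 24 mm tall
- jar_tall: bystander, to be left alone: ink jar, 56 mm diameter, 75 mm tall
- spray: bystander, to be left alone: clear plastic bottle, 66 mm diameter, 170 mm tall
- brayer: bystander, to be left alone: ink roller with a wooden handle lying on the table, about 180 x 220 mm, 45 mm tall
- palette_knife: bystander, to be left alone: palette knife, 250 mm long, lying on the table
- pot: bystander, to be left alone: white plastic pot, 90 mm diameter, 100 mm tall

How it is judged:
On the way, in this order (a step that is already met when the one before it is completed fails the run):
1. the speed knob is at its off stop while the tote is still level (value of joint speed below 0.1 rad and angle between tote's own z axis and vertical below 0.12 rad), for 0.2 s.
2. the fingers hold the tote tilted with its handle corner up (angle between tote's own z axis and vertical above 0.3 rad and contact force between the fingers and tote above 1 N), for 0.2 s.
At the end, for the whole second after the job is handed in: Knob within 0.1 rad of its off stop; tote in the fingers (over 1 N), still, tilted 17 to 57 deg with the handle up (grip point over 130 mm above the table) and the inside corner opposite under 75 mm; all five parts still, within 80 mm of that inside corner (all of step 2 and value of joint speed below 0.1 rad and angle between tote's own z axis and vertical below 1 rad and height (world z) of tote_handle above 0.13 m and height (world z) of tote_corner below 0.075 m and linear speed of each of tote, nut1, nut2, nut3, spacer1, spacer2 below 0.03 m/s and distance between each of nut1, nut2, nut3, spacer1, spacer2 and tote_corner below 0.08 m); the arm keeps its last pose, push and grip.
It fails at once if the tote is tilted before the shaker is off (angle between tote's own z axis and vertical above 0.17 rad and value of joint speed above 0.15 rad).
It fails at once if the tote is turned over (past 69 degrees) (angle between tote's own z axis and vertical above 1.2 rad).
It fails at once if the tote is lifted right off the plate (height (world z) of tote_corner above 0.12 m).
It fails at once if a bystander is moved by over 40 mm (distance of any of jar_small, tape, jar_tall, spray, brayer, palette_knife, pot from where it was at the start of the episode above 0.04 m).
It also fails if it takes over 45 s, if anything falls off the work surface, if the arm or the gripper's body presses on something with over 40 N, if the wrist force passes 120 N, or if a joint passes its speed limit or range.

ROBOT

A 6-joint arm with a two-finger parallel gripper is mounted at the origin on the work surface. World frame = base frame: x ahead of the robot, y to its left, z up, the work surface at z = 0. Lengths are in m, angles in rad, forces in N, time in s.
With the tool pointing down it reaches from about 0.4 to 0.925 m from the base axis. Payload 12.5 kg.
Tool frame: the origin (TCP) lies between the finger pads; the fingertips stand 14 mm ahead of it and the grasp point (between the pads) lies 5 mm behind it; z points along the fingers, y is the direction in which the jaws open and shut (so a half turn about z gives the same grasp; the last joint's range is limited). The gripper opens to 95 mm and grips with 3 to 60 N. Pads are 20 mm wide; open, the fingers measure 119 mm over their backs; the gripper's body (75 mm by 180 mm) begins 59 mm behind the grasp point.
Start: joints at [1.185, 0.491, 1.559, -0, 1.092, -0.106], TCP at [0.173, 0.601, 0.229] pointing down, gripper open.
Joint ranges: [-3.1, 3.1], [-0.84, 2.19], [0.05, 2.79], [-1.13, 4.28], [0.06, 2.93], [-2.69, 2.69]. Speed limits (rad/s): [2.22, 2.22, 2.79, 3.14, 3.14, 3.14].

INTERFACE

Orientations are given as a 3x3 rotation matrix whose columns are the frame's x, y, z axes.
In Python, from rig import manip, imaging gives the robot as it stands. The module is installed in compiled form; this text tells all that it offers.
- The arm moves only by the shell command python3 -m handwheel 'ROWS' [FORCE]. ROWS is JSON, a list of rows, each an object with "offset": the shift along the tool's x, y, z in units of 25 mm (1.0 is 25 mm), a list of three; "dr": the turn, a rotation vector about the tool's x, y, z in units of 8 degrees (1.0 is 8 degrees), a list of three; "hand": the finger opening in mm, from 0 to 95.1. In form: [{"offset": [x, y, z], "dr": [ax, ay, az], "hand": hand}, ...]. A call has 1 to 12 rows; each row is the pose to reach, as a shift and turn from the pose commanded when the call began, along the tool's axes at that moment; what a row does not reach only later rows make up. A row lasts 1/10 s, in which the tool goes at most 50 mm and 8.59 degrees, less where a joint would pass 70% of its speed; a pose out of reach is approached as far as the arm can. A call with a gripper value outside its range is refused whole. The fingers move at their own pace and stop on an object; FORCE is the grip in N (left out, the last holds). Time passes only in rows, so rows that repeat a pose let the fingers close. It gives the time, the measured TCP pose, the force and the opening at its end, in the units of the state.
- manip.state(): the state, without advancing time (a new reading comes with each control period).
- imaging.get_image(name): name is "scene" or "side" or "wrist"; returns a dict with "img" (400x640x3 uint8, red, green, blue), "z_map" (400x640 float32, m along the optical axis (not along the pixel's ray), 0 where there is no reading), "vertical_fov" (degrees; the focal length in pixels is half the picture's height over the tangent of half this angle, whatever the lens; pixels are square), "cx", "cy" (the principal point, pixels), "rvec" (rotation vector, rad) and "tvec" (3), from world to camera coordinates, as OpenCV has them. Camera axes: x right, y down, z forward; pixel columns grow to the right and rows downward; lengths in m; the calibration is good to about 2 mm. A picture is of the moment at which its call begins.
- manip.close_job(): hands the job in, once; it reports no verdict.
The state is a dict: "time_s": time; "joints": joint angles; "qd": joint speeds; "tau": joint torques, N m; "tcp_pos": TCP position; "tool_rot": TCP orientation; "contact_force": force on the tool from outside, world axes, zero at the start; "ft_torque": the same for the moment, N m; "gripper_width": finger opening in m.
Only numpy, scipy, OpenCV 4.12 (cv2) and the standard library are available. Lean on these libraries where they do the work, as an engineer would, in place of code of your own. Each camera call takes 0.05 s, during which the arm holds its last target.

## Working session

There is one attempt and no reset: what is moved stays moved. The work goes in short steps, Python scripts to look and compute and a shell command to move; the robot and the scene stay as the last step left them, time stands still between calls to the robot, and variables do not carry over. Pictures are saved under pics/ and viewed, and the job is handed in when it is done.

```bash
mkdir -p pics; cat > h.py <<'E'
import numpy as np,cv2
from rig import manip,imaging
def get(n,fn=None):
    d=imaging.get_image(n)
    if fn: cv2.imwrite('pics/'+fn,d['img'][:,:,::-1])
    R=cv2.Rodrigues(np.array(d['rvec'],float))[0];t=np.array(d['tvec'],float).ravel()
    f=200/np.tan(np.radians(d['vertical_fov'])/2)
    z=d['z_map'];v,u=np.mgrid[:400,:640]
    P=np.stack([(u-d['cx'])/f*z,(v-d['cy'])/f*z,z],-1)
    W=(P-t)@R
    W[z==0]=np.nan
    return d,R,t,f,W
E
python3 - <<'E'
from h import *
for n in ['scene','side','wrist']:
    d,R,t,f,W=get(n,n+'0.png'); print(n,-R.T@t,R[2],f)
    np.savez('pics/%s0.npz'%n,W=W,img=d['img'])
print(manip.state())
E
```

```text
scene [ 1.41487536 -0.7807512   0.7734374 ] [-0.66052986  0.5380857  -0.52360679] 481.30560810140145
side [-0.38963183 -0.66288966  1.00556507] [ 0.63622061  0.43000605 -0.64056079] 450.8147523467098
wrist [0.1024784  0.62110682 0.3860942 ] [ 0.24943926 -0.07177324 -0.96572701] 296.36016605919133
{'time_s': 0.15, 'joints': array([ 1.18543851e+00,  4.91432840e-01,  1.55928751e+00, -4.24657717e-06,
        1.09169035e+00, -1.05594537e-01]), 'qd': array([-0.0002217 , -0.00272355, -0.00154946, -0.00085405, -0.00098703,
       -0.00034685]), 'tau': array([ 1.26360432e-03, -6.12894201e+01, -2.58278096e+01,  6.92850002e-02,
        4.73777507e-02, -9.64747233e-05]), 'tcp_pos': array([0.17249851, 0.60056597, 0.22819624]), 'tool_rot': array([[-9.61121359e-01,  2.76126131e-01, -3.04004148e-04],
       [ 2.76126286e-01,  9.61121063e-01, -7.59471076e-04],
       [ 8.24749795e-05, -8.13887409e-04, -9.99999665e-01]]), 'contact_force': array([-0.60919329, -1.14231941,  0.5251754 ]), 'ft_torque': array([-0.01715681,  0.0182726 ,  0.00145482]), 'gripper_width': 0.09491209162504069}
```

View pics/scene0.png

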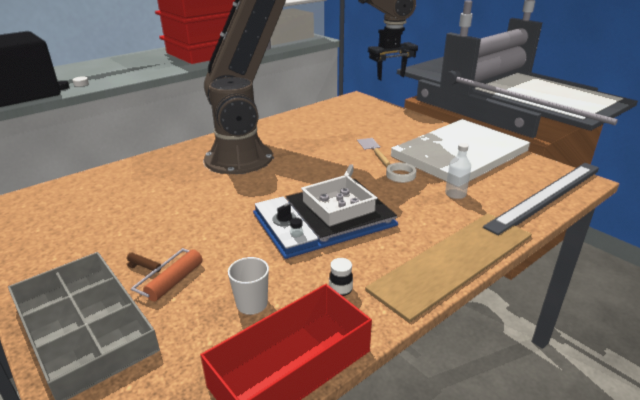

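View pics/side0.png

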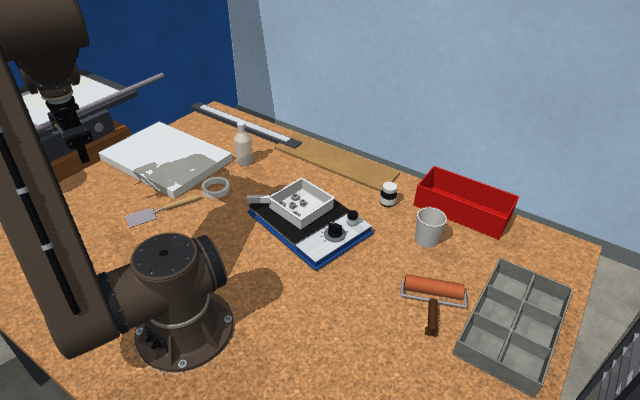

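View pics/wrist0.png

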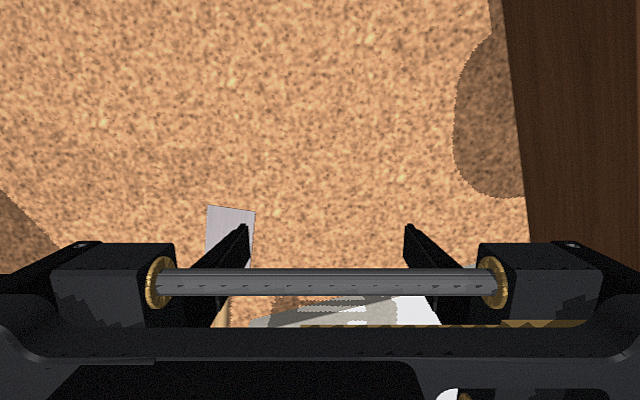

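In the side view the tote is at about (300,205), its handle at (258,200), the black knob at (335,232) and the small jar at (352,218). Next I'll zoom in and measure.

```bash
python3 - <<'E'
import numpy as np,cv2
for n,(u0,v0,w,h) in dict(scene=(245,155,160,100),side=(235,170,150,105)).items():
    z=np.load('pics/%s0.npz'%n); c=z['img'][v0:v0+h,u0:u0+w,::-1]
    cv2.imwrite('pics/%s0z.png'%n,cv2.resize(c,None,fx=5,fy=5,interpolation=cv2.INTER_CUBIC))
    W=z['W']
    # height-band summary
    for lo,hi,nm in [(.079,.0875,'79-87'),(.074,.079,'knobtop?'),(.088,.105,'jar')]:
        m=np.zeros((400,640),bool); m[v0:v0+h,u0:u0+w]=True
        m&=(W[...,2]>lo)&(W[...,2]<hi)
        k,l,s,c=cv2.connectedComponentsWithStats(m.astype(np.uint8),connectivity=8)
        for i in range(1,k):
            if s[i,4]>8: print(n,nm,s[i],W[l==i].mean(0).round(4),W[l==i].min(0).round(3),W[l==i].max(0).round(3))
E
```

```text
scene 79-87 [301 171  71  33 262] [0.5033 0.0412 0.0841] [ 0.44  -0.061  0.079] [0.621 0.136 0.087]
scene 79-87 [312 196  11  10  21] [ 0.5284 -0.0638  0.0854] [ 0.501 -0.071  0.08 ] [ 0.552 -0.057  0.087]
scene 79-87 [373 196   4   4  11] [0.6197 0.0708 0.0857] [0.613 0.062 0.081] [0.626 0.077 0.087]
scene 79-87 [277 203  14   9  59] [ 0.4924 -0.1499  0.0838] [ 0.484 -0.171  0.079] [ 0.499 -0.128  0.087]
scene 79-87 [321 202  39  12  89] [ 0.5969 -0.0374  0.0846] [ 0.554 -0.079  0.079] [0.614 0.022 0.087]
scene 79-87 [290 217  12   9  86] [ 0.5674 -0.1658  0.0831] [ 0.549 -0.183  0.079] [ 0.585 -0.149  0.087]
scene knobtop? [336 179  12   4  19] [0.4737 0.0804 0.0764] [0.469 0.06  0.074] [0.486 0.097 0.078]
scene knobtop? [307 183  22   9  35] [0.4583 0.     0.0762] [ 0.451 -0.036  0.074] [0.466 0.033 0.079]
scene knobtop? [349 182  22  16  35] [0.5474 0.0822 0.0766] [0.495 0.072 0.074] [0.602 0.091 0.079]
scene knobtop? [312 200   9   8  12] [ 0.5264 -0.0624  0.0762] [ 0.504 -0.067  0.074] [ 0.549 -0.058  0.079]
scene knobtop? [358 202  10   5  17] [0.612  0.033  0.0762] [0.607 0.0
[... 1267 characters left out ...]
top? [272 192  10   7  16] [0.4998 0.0879 0.0767] [0.483 0.081 0.074] [0.525 0.095 0.079]
side knobtop? [323 194   5   4   9] [ 0.5952 -0.0443  0.0768] [ 0.591 -0.053  0.074] [ 0.6   -0.034  0.079]
side knobtop? [247 199  18   3  25] [0.441  0.129  0.0765] [0.428 0.102 0.074] [0.456 0.151 0.079]
side knobtop? [347 211  10   8  15] [ 0.5607 -0.164   0.0776] [ 0.547 -0.172  0.075] [ 0.582 -0.152  0.079]
side knobtop? [329 223   9   6  13] [ 0.4828 -0.1452  0.0765] [ 0.48  -0.161  0.074] [ 0.487 -0.129  0.079]
side jar [247 195   9   3  13] [0.4382 0.1406 0.0894] [0.428 0.128 0.088] [0.443 0.156 0.091]
side jar [264 195   7   3  13] [0.4672 0.098  0.0895] [0.457 0.089 0.088] [0.474 0.106 0.091]
```

View pics/scene0z.png

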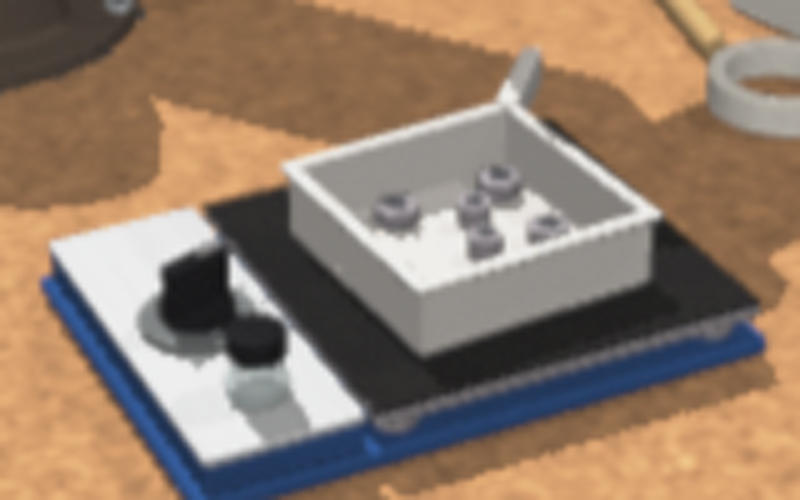

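View pics/side0z.png

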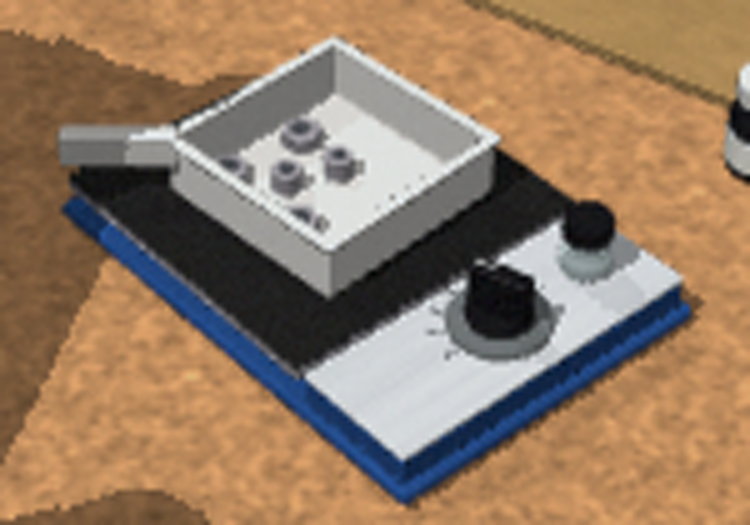

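```bash
python3 - <<'E'
import numpy as np,cv2
Q=[];H=[];K=[]
for n,(u0,v0,w,h) in dict(scene=(245,155,160,100),side=(235,170,150,105)).items():
    z=np.load('pics/%s0.npz'%n);W=z['W'][v0:v0+h,u0:u0+w].reshape(-1,3)
    I=z['img'][v0:v0+h,u0:u0+w].reshape(-1,3).astype(int).sum(1)
    T=W[(W[:,2]>.082)&(W[:,2]<.088)&(W[:,1]>-.11)&(W[:,1]<.2)]
    H.append(W[(W[:,2]>.0865)&(W[:,2]<.092)&(W[:,1]>.08)&(W[:,0]<.5)])
    body=W[(W[:,2]>.045)&(W[:,2]<.087)&(W[:,1]>-.11)&(W[:,0]+0>.4)]
    Q.append(T)
    k=W[(W[:,2]>.0815)&(W[:,2]<.088)&(abs(W[:,0]-.489)<.04)&(abs(W[:,1]+.15)<.04)];K.append(k)
    c,s,a=cv2.minAreaRect(k[:,:2].astype(np.float32)*1000);print(n,'knob',len(k),c,s,a,k.mean(0))
    u,sv,vt=np.linalg.svd(k[:,:2]-k[:,:2].mean(0));print(' pca',np.degrees(np.arctan2(vt[0,1],vt[0,0])))
    hh=H[-1];u,sv,vt=np.linalg.svd(hh[:,:2]-hh[:,:2].mean(0));print(' handle',len(hh),hh.mean(0),hh.min(0),hh.max(0),np.degrees(np.arctan2(vt[0,1],vt[0,0])))
k=np.vstack(K);c,s,a=cv2.minAreaRect(k[:,:2].astype(np.float32)*1000);print('knob both',c,s,a)
for T in Q+[np.vstack(Q)]:
    # exclude handle: handle beyond corner; iterate rect
    for it in range(1):
        c,s,a=cv2.minAreaRect(T[:,:2].astype(np.float32)*1000);print('rect',c,s,a,len(T))
T=np.vstack(Q);T=T[T[:,1]-1.4*0>-1]
# candidate centre/angle by square-rim residual (Linf norm ~73mm)
from scipy.optimize import least_squares
def r(p):
    a=p[2];d=T[:,:2]-p[:2];x=d@[np.cos(a),np.sin(a)];y=d@[-np.sin(a),np.cos(a)]
    return np.maximum(abs(x),abs(y))-.073
s=least_squares(r,[.53,.005,np.radians(75)],loss='soft_l1',f_scale=.002);print(s.x[:2],np.degrees(s.x[2]),np.median(abs(s.fun)))
E
```

```text
scene knob 48 (491.4335632324219, -149.6786651611328) (13.755619049072266, 42.87181091308594) 1.0459835529327393 [ 0.49171542 -0.15024255  0.08510713]
 pca -85.03515014886851
 handle 55 [0.46166422 0.11782221 0.08954891] [0.43168267 0.08417408 0.08668816] [0.49891841 0.16141712 0.09196923] -50.921035820404306
side knob 30 (485.8989562988281, -149.3052520751953) (39.36140823364258, 14.729487419128418) 88.5075912475586 [ 0.48692423 -0.15026764  0.08323909]
 pca -89.8782574408382
 handle 53 [0.4517315  0.12213385 0.08851618] [0.42556383 0.08872195 0.08650857] [0.48727097 0.15555016 0.09112257] 126.0873014036626
knob both (489.1383361816406, -149.97323608398438) (19.331729888916016, 42.679874420166016) 4.600244998931885
rect (517.2674560546875, 35.73527526855469) (199.87120056152344, 201.74285888671875) 79.8752670288086 358
rect (511.2168273925781, 36.48582458496094) (205.96336364746094, 210.7877197265625) 80.5470199584961 335
rect (511.3702087402344, 35.89826202392578) (205.2392120361328, 213.1863250732422) 79.9576416015625 693
[0.53278932 0.01074091] 80.39230961471179 0.002909793118809109
```

```bash
python3 -m handwheel '[{"offset":[-16.5,-9.9,1],"dr":[0,0,4.5],"hand":60},{"offset":[-16.5,-9.9,1],"dr":[0,0,4.5],"hand":60},{"offset":[-16.5,-9.9,1],"dr":[0,0,4.5],"hand":60},{"offset":[-16.5,-9.9,1],"dr":[0,0,4.5],"hand":60},{"offset":[-16.5,-9.9,1],"dr":[0,0,4.5],"hand":60},{"offset":[-16.5,-9.9,1],"dr":[0,0,4.5],"hand":60},{"offset":[-16.5,-9.9,1],"dr":[0,0,4.5],"hand":60},{"offset":[-16.5,-9.9,1],"dr":[0,0,4.5],"hand":60},{"offset":[-16.5,-9.9,1],"dr":[0,0,4.5],"hand":60},{"offset":[-16.5,-9.9,1],"dr":[0,0,4.5],"hand":60},{"offset":[-16.5,-9.9,1],"dr":[0,0,4.5],"hand":60},{"offset":[-16.5,-9.9,1],"dr":[0,0,4.5],"hand":60}]'
cat > rel.py <<'E'
import sys
from h import *
# rel.py x y z yaz : shift in tool units, and yaw units with tool z down
x,y,z,a=map(float,sys.argv[1:5]);s=manip.state();R=s['tool_rot']
print('tcp',s['tcp_pos'].round(4),'yaz',np.degrees(np.arctan2(R[1,1],R[0,1])).round(2),'q',s['joints'].round(2),'F',s['contact_force'].round(1),'M',s['ft_torque'].round(2),s['gripper_width'])
print('offset',(R.T@(np.array([x,y,z])-s['tcp_pos'])/.025).round(3))
Rt=np.array([[-np.sin(np.radians(a)),np.cos(np.radians(a)),0],[np.cos(np.radians(a)),np.sin(np.radians(a)),0],[0,0,-1]]);Rt[:,0]=np.cross(Rt[:,1],Rt[:,2])
print('dr',(cv2.Rodrigues(R.T@Rt)[0].ravel()*180/np.pi/8).round(3))
E
python3 rel.py .4887 -.150 .16 1
```

```text
time_s: 1.35
tcp_pos: [0.5007, 0.2485, 0.2033]
tool_rot: [[-0.614, 0.789, -0.001], [0.789, 0.614, -0.0], [0.0, -0.001, -1.0]]
contact_force: [0.1, 0.1, 0.1]
gripper_width: 0.0599
tcp [0.5007 0.2485 0.2033] yaz 37.88 q [ 0.34  0.43  1.75  0.    0.96 -0.32] F [0.1 0.1 0.1] M [-0.05  0.03  0.08] 0.059856137110223036
offset [-12.287 -10.165   1.734]
dr [-5.00e-03 -2.00e-03  4.61e+00]
```

```bash
python3 -m handwheel '[{"offset":[-12.3,-10.2,1.7],"dr":[0,0,4.6],"hand":50},{"offset":[-12.3,-10.2,1.7],"dr":[0,0,4.6],"hand":50},{"offset":[-12.3,-10.2,1.7],"dr":[0,0,4.6],"hand":50},{"offset":[-12.3,-10.2,1.7],"dr":[0,0,4.6],"hand":50},{"offset":[-12.3,-10.2,1.7],"dr":[0,0,4.6],"hand":50},{"offset":[-12.3,-10.2,1.7],"dr":[0,0,4.6],"hand":50},{"offset":[-12.3,-10.2,1.7],"dr":[0,0,4.6],"hand":50},{"offset":[-12.3,-10.2,1.7],"dr":[0,0,4.6],"hand":50},{"offset":[-12.3,-10.2,1.7],"dr":[0,0,4.6],"hand":50},{"offset":[-12.3,-10.2,1.7],"dr":[0,0,4.6],"hand":50},{"offset":[-12.3,-10.2,1.7],"dr":[0,0,4.6],"hand":50}]'
python3 rel.py .4887 -.150 .075 1
python3 -c "
from h import *
get('wrist','wrist1.png')"
```

```text
time_s: 2.45
tcp_pos: [0.4888, -0.1487, 0.1612]
tool_rot: [[-0.022, 1.0, -0.0], [1.0, 0.022, 0.0], [0.0, -0.0, -1.0]]
contact_force: [0.9, 1.0, 0.7]
gripper_width: 0.05
tcp [ 0.4888 -0.1487  0.1612] yaz 1.26 q [-0.42  0.42  1.91  0.    0.81 -0.45] F [0.9 1.  0.7] M [-0.05  0.05  0.01] 0.05000412905123406
offset [-0.052 -0.006  3.449]
dr [-0.001 -0.003  0.032]
```

View pics/wrist1.png

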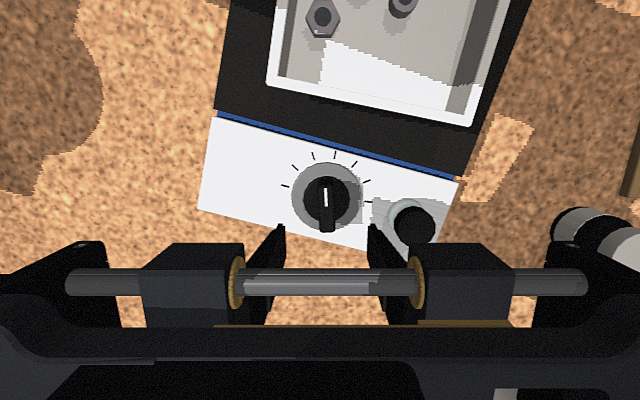

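The knob at (326,200) is centred between the fingers and aligned with them. The jar at (413,225) is clear of the right finger. Descending to grip.

```bash
python3 -m handwheel '[{"offset":[0,0,1],"dr":[0,0,0],"hand":45},{"offset":[0,0,2],"dr":[0,0,0],"hand":40},{"offset":[0,0,2.8],"dr":[0,0,0],"hand":40},{"offset":[0,0,3.4],"dr":[0,0,0],"hand":40},{"offset":[0,0,3.4],"dr":[0,0,0],"hand":40},{"offset":[0,0,3.4],"dr":[0,0,0],"hand":0},{"offset":[0,0,3.4],"dr":[0,0,0],"hand":0},{"offset":[0,0,3.4],"dr":[0,0,0],"hand":0},{"offset":[0,0,3.4],"dr":[0,0,0],"hand":0},{"offset":[0,0,3.4],"dr":[0,0,0],"hand":0}]' 15
python3 rel.py .4887 -.150 .075 1
```

```text
time_s: 3.5
tcp_pos: [0.4889, -0.1503, 0.0767]
tool_rot: [[-0.02, 1.0, 0.001], [1.0, 0.02, 0.0], [0.0, 0.001, -1.0]]
contact_force: [-0.3, 2.4, 6.5]
gripper_width: 0.0142
tcp [ 0.4889 -0.1503  0.0767] yaz 1.16 q [-0.43  0.55  1.98  0.    0.61 -0.45] F [-0.3  2.4  6.5] M [ 0.39  0.24 -0.01] 0.014226648212339852
offset [ 0.011 -0.007  0.069]
dr [ 0.004 -0.     0.02 ]
```

Gripped, with the opening at 14.2 mm. Turning anticlockwise, which is −z in the tool frame.

```bash
python3 -m handwheel '[{"offset":[0,0,0],"dr":[0,0,-1],"hand":0},{"offset":[0,0,0],"dr":[0,0,-2],"hand":0},{"offset":[0,0,0],"dr":[0,0,-3],"hand":0},{"offset":[0,0,0],"dr":[0,0,-4],"hand":0},{"offset":[0,0,0],"dr":[0,0,-5],"hand":0},{"offset":[0,0,0],"dr":[0,0,-5],"hand":0}]'
python3 rel.py .4887 -.150 .075 41
```

```text
time_s: 4.1
tcp_pos: [0.4902, -0.1499, 0.0768]
tool_rot: [[-0.661, 0.75, 0.003], [0.75, 0.661, 0.0], [-0.002, 0.003, -1.0]]
contact_force: [6.1, 8.8, 2.8]
gripper_width: 0.0138
tcp [ 0.4902 -0.1499  0.0768] yaz 41.41 q [-0.43  0.55  1.98  0.    0.61 -1.15] F [6.1 8.8 2.8] M [ 1.69 -1.29  0.02] 0.013757693466703589
offset [ 0.037 -0.048  0.071]
dr [0.018 0.015 0.052]
```

```bash
python3 -m handwheel '[{"offset":[0,0,0],"dr":[0,0,-1],"hand":0},{"offset":[0,0,0],"dr":[0,0,-2],"hand":0},{"offset":[0,0,0],"dr":[0,0,-2.5],"hand":0},{"offset":[0,0,0],"dr":[0,0,-2.5],"hand":0}]'
python3 rel.py .4887 -.150 .075 61
```

```text
time_s: 4.5
tcp_pos: [0.4906, -0.1494, 0.0768]
tool_rot: [[-0.877, 0.481, 0.004], [0.481, 0.877, 0.001], [-0.003, 0.002, -1.0]]
contact_force: [10.3, 14.1, 2.7]
gripper_width: 0.0138
tcp [ 0.4906 -0.1494  0.0768] yaz 61.26 q [-0.43  0.55  1.98  0.    0.61 -1.5 ] F [10.3 14.1  2.7] M [ 2.76 -1.91 -0.04] 0.013767522131277661
offset [ 0.056 -0.058  0.071]
dr [0.017 0.023 0.032]
```

```bash
python3 -m handwheel '[{"offset":[0,0,0],"dr":[0,0,-0.5],"hand":0},{"offset":[0,0,0],"dr":[0,0,-1],"hand":0},{"offset":[0,0,0],"dr":[0,0,-1],"hand":0}]'
python3 rel.py .4887 -.150 .075 70;  python3 -c "
from h import *
get('wrist','wrist2.png')"
```

```text
time_s: 4.8
tcp_pos: [0.4907, -0.1492, 0.0768]
tool_rot: [[-0.935, 0.354, 0.004], [0.354, 0.935, 0.001], [-0.004, 0.002, -1.0]]
contact_force: [11.6, 17.1, 2.3]
gripper_width: 0.0139
tcp [ 0.4907 -0.1492  0.0768] yaz 69.24 q [-0.43  0.55  1.98  0.    0.61 -1.64] F [11.6 17.1  2.3] M [ 3.13 -2.15  0.01] 0.013927470357212382
offset [ 0.063 -0.059  0.07 ]
dr [ 0.016  0.026 -0.094]
```

View pics/wrist2.png

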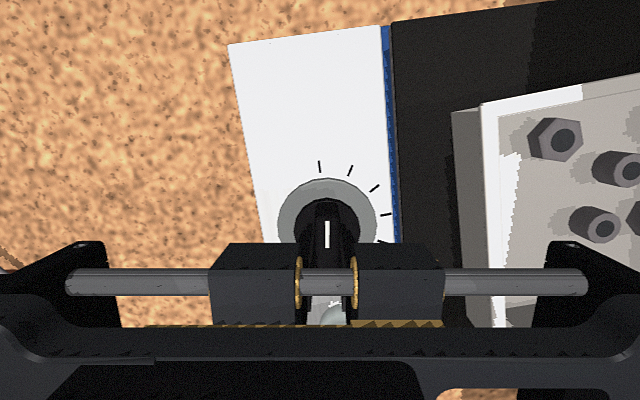

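The pointer is about 8–10° short of the first scale mark at (319,167). I'll relieve the side load slightly and continue to the stop.

```bash
python3 -m handwheel '[{"offset":[0,0.06,0],"dr":[0,0,-0.5],"hand":0},{"offset":[0,0.06,0],"dr":[0,0,-1],"hand":0},{"offset":[0,0.06,0],"dr":[0,0,-1],"hand":0}]'
python3 rel.py .4887 -.150 .075 78; python3 -m handwheel '[{"offset":[0,0,0],"dr":[0,0,-0.3],"hand":0},{"offset":[0,0,0],"dr":[0,0,-0.5],"hand":0},{"offset":[0,0,0],"dr":[0,0,-0.5],"hand":0}]'
python3 rel.py .4887 -.150 .075 78
```

```text
time_s: 5.15
tcp_pos: [0.4909, -0.1487, 0.0768]
tool_rot: [[-0.975, 0.221, 0.004], [0.221, 0.975, -0.0], [-0.004, 0.001, -1.0]]
contact_force: [8.0, 7.3, 1.8]
gripper_width: 0.0144
tcp [ 0.4909 -0.1487  0.0768] yaz 77.23 q [-0.42  0.55  1.98  0.    0.61 -1.77] F [8.  7.3 1.8] M [ 1.36 -1.3  -0.37] 0.01436005821478724
offset [ 0.074 -0.068  0.07 ]
dr [ 0.004  0.026 -0.096]
time_s: 5.45
tcp_pos: [0.4912, -0.1489, 0.0768]
tool_rot: [[-0.988, 0.154, 0.004], [0.154, 0.988, -0.0], [-0.004, 0.0, -1.0]]
contact_force: [9.5, 7.1, 0.8]
gripper_width: 0.015
tcp [ 0.4912 -0.1489  0.0768] yaz 81.13 q [-0.42  0.55  1.98  0.    0.61 -1.84] F [9.5 7.1 0.8] M [ 1.29 -1.58 -0.42] 0.014974088013847588
offset [ 0.093 -0.061  0.071]
dr [0.003 0.032 0.391]
```

The moment stepped up to −0.4 N m and the fingers are being forced apart, so the stop is reached. Releasing and checking.

```bash
python3 -m handwheel '[{"offset":[0,0,0],"dr":[0,0,0],"hand":40},{"offset":[0,0,0],"dr":[0,0,0],"hand":40},{"offset":[0,0,0],"dr":[0,0,0],"hand":40},{"offset":[0,0,-1.5],"dr":[0,0,0],"hand":40},{"offset":[0,0,-3],"dr":[0,0,0],"hand":40},{"offset":[0,0,-4],"dr":[0,0,0],"hand":40},{"offset":[0,0,-4],"dr":[0,0,0],"hand":40}]'
python3 rel.py .4465 .1333 .16 35.2;  python3 -c "
from h import *
get('wrist','wrist3.png')"
```

```text
time_s: 6.15
tcp_pos: [0.4903, -0.1495, 0.1791]
tool_rot: [[-0.988, 0.154, 0.005], [0.154, 0.988, -0.002], [-0.005, -0.001, -1.0]]
contact_force: [-0.1, -0.5, -1.0]
gripper_width: 0.0401
tcp [ 0.4903 -0.1495  0.1791] yaz 81.16 q [-0.42  0.39  1.89 -0.    0.85 -1.84] F [-0.1 -0.5 -1. ] M [ 0.06 -0.02 -0.07] 0.0400738735189309
offset [ 3.474 10.91   0.733]
dr [5.000e-03 3.900e-02 5.745e+00]
```

View pics/wrist3.png

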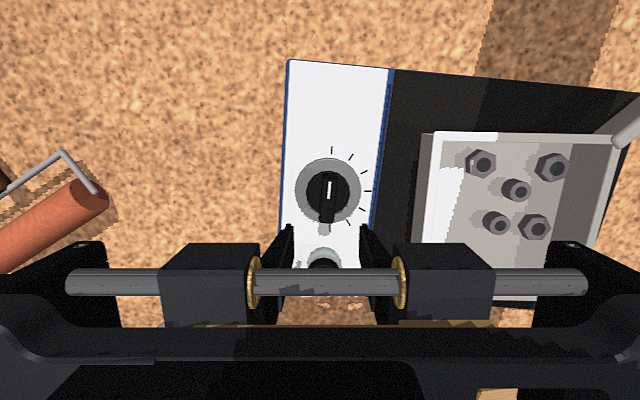

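The pointer at (329,188) points at the first mark at (331,150), so the knob is off. The tote is undisturbed. Moving over the handle.

```bash
python3 -m handwheel '[{"offset":[3.47,10.9,0.5],"dr":[0,0,5.74],"hand":45},{"offset":[3.47,10.9,0.5],"dr":[0,0,5.74],"hand":45},{"offset":[3.47,10.9,0.5],"dr":[0,0,5.74],"hand":45},{"offset":[3.47,10.9,0.5],"dr":[0,0,5.74],"hand":45},{"offset":[3.47,10.9,0.5],"dr":[0,0,5.74],"hand":45},{"offset":[3.47,10.9,0.5],"dr":[0,0,5.74],"hand":45},{"offset":[3.47,10.9,0.5],"dr":[0,0,5.74],"hand":45},{"offset":[3.47,10.9,0.5],"dr":[0,0,5.74],"hand":45},{"offset":[3.47,10.9,0.5],"dr":[0,0,5.74],"hand":45}]'
cat > hd.py <<'E'
import sys
from h import *
d,R,t,f,W=get('wrist',sys.argv[1]);Z=W[...,2]
m=(Z>.0845)&(Z<.094)&(np.hypot(W[...,0]-.4465,W[...,1]-.1333)<.034)
T=W[m];c,s,a=cv2.minAreaRect(T[:,:2].astype(np.float32)*1000);print(len(T),c,s,a,T.mean(0))
u,sv,vt=np.linalg.svd(T[:,:2]-T[:,:2].mean(0),full_matrices=False);print('pca',np.degrees(np.arctan2(vt[0,1],vt[0,0])))
E
python3 hd.py wrist4.png; python3 rel.py .4465 .1333 .081 35.2
```

```text
time_s: 7.1
tcp_pos: [0.4452, 0.1334, 0.1628]
tool_rot: [[-0.579, 0.816, -0.001], [0.816, 0.579, -0.0], [0.001, -0.001, -1.0]]
contact_force: [0.7, -0.7, -0.1]
gripper_width: 0.045
1250 (449.2481384277344, 132.5519256591797) (13.588722229003906, 63.37374496459961) 35.13710021972656 [0.44838528 0.13337487 0.09042245]
pca -54.74856365135164
tcp [0.4454 0.1329 0.163 ] yaz 35.28 q [ 0.15  0.36  2.01 -0.    0.77 -0.47] F [-0.2 -1.1  0.3] M [-0.07 -0.02  0.01] 0.04475786497957205
offset [-0.015  0.047  3.28 ]
dr [-0.008 -0.003  0.01 ]
```

View pics/wrist4.png

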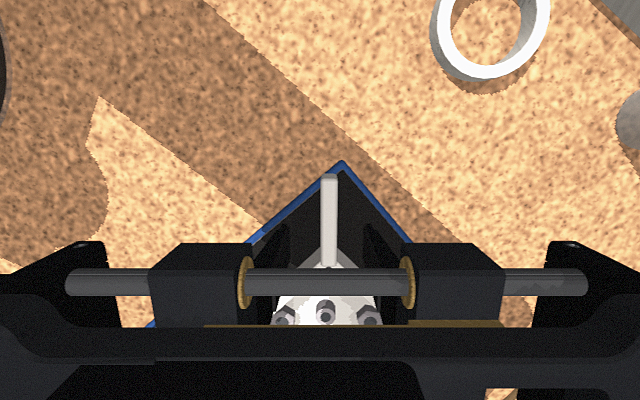

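```bash
python3 -m handwheel '[{"offset":[0,0.12,1],"dr":[0,0,0],"hand":45},{"offset":[0,0.12,2],"dr":[0,0,0],"hand":45},{"offset":[0,0.12,3],"dr":[0,0,0],"hand":45},{"offset":[0,0.12,3.6],"dr":[0,0,0],"hand":45},{"offset":[0,0.12,3.6],"dr":[0,0,0],"hand":45},{"offset":[0,0.12,3.6],"dr":[0,0,0],"hand":0},{"offset":[0,0.12,3.6],"dr":[0,0,0],"hand":0},{"offset":[0,0.12,3.6],"dr":[0,0,0],"hand":0},{"offset":[0,0.12,3.6],"dr":[0,0,0],"hand":0},{"offset":[0,0.12,3.6],"dr":[0,0,0],"hand":0}]' 40
python3 rel.py .4465 .1333 .081 35.2
python3 - <<'E'
from h import *
s=manip.state();R=s['tool_rot'];p=s['tcp_pos']
piv=np.array([.5327+.106*.576,.0110-.106*.817,.040])
ax=np.array([.817,.576,0]) # tote y-ish; sign chosen below
th=np.radians([5,10,15,20,25,30,35,40])
for sg in (1,-1):
    o=cv2.Rodrigues(ax*sg*.1)[0]@(p-piv)+piv-p
    if o[2]>0: ax=ax*sg;break
for a in th:
    D=cv2.Rodrigues(ax*a)[0]; o=D@(p-piv)+piv-p
    print(np.degrees(a).round(),'off',(R.T@o/.025).round(2),'dr',(R.T@(ax*a)*180/np.pi/8).round(2))
E
```

```text
time_s: 8.15
tcp_pos: [0.4478, 0.1353, 0.0741]
tool_rot: [[-0.577, 0.817, 0.0], [0.817, 0.577, 0.0], [-0.0, 0.0, -1.0]]
contact_force: [-1.6, -3.4, 6.1]
gripper_width: 0.0138
tcp [0.4478 0.1353 0.0741] yaz 35.24 q [ 0.15  0.52  2.09  0.    0.54 -0.46] F [-1.6 -3.4  6.1] M [-0.65  0.26 -0.14] 0.01377129897517113
offset [-0.034 -0.09  -0.277]
dr [0.001 0.001 0.006]
5.0 off [-0.16  0.   -0.89] dr [-0.    0.62  0.  ]
10.0 off [-0.39 -0.   -1.76] dr [-0.    1.25  0.  ]
15.0 off [-0.7  -0.   -2.61] dr [-0.    1.87  0.  ]
20.0 off [-1.08 -0.   -3.42] dr [-0.   2.5  0. ]
25.0 off [-1.54 -0.   -4.21] dr [-0.    3.12  0.  ]
30.0 off [-2.06 -0.   -4.94] dr [-0.    3.75  0.  ]
35.0 off [-2.64 -0.   -5.64] dr [-0.    4.37  0.  ]
40.0 off [-3.27 -0.   -6.27] dr [-0.01  5.    0.  ]
```

Handle held with a 13.8 mm opening. Raising along the arc about the opposite corner.

```bash
python3 -m handwheel '[{"offset":[-0.08,0,-0.45],"dr":[0,0.31,0],"hand":0},{"offset":[-0.16,0,-0.89],"dr":[0,0.62,0],"hand":0},{"offset":[-0.27,0,-1.33],"dr":[0,0.94,0],"hand":0},{"offset":[-0.39,0,-1.76],"dr":[0,1.25,0],"hand":0},{"offset":[-0.54,0,-2.19],"dr":[0,1.56,0],"hand":0},{"offset":[-0.7,0,-2.61],"dr":[0,1.87,0],"hand":0},{"offset":[-0.7,0,-2.61],"dr":[0,1.87,0],"hand":0}]'
python3 - <<'E'
from h import *
s=manip.state();print(s['joints'].round(2),s['contact_force'].round(1),s['ft_torque'].round(2))
for n,(u0,v0,w,h) in dict(scene=(245,135,160,120),side=(225,150,160,120)).items():
    d=get(n)[0]['img'][v0:v0+h,u0:u0+w,::-1];cv2.imwrite('pics/%s5.png'%n,cv2.resize(d,None,fx=4,fy=4,interpolation=cv2.INTER_CUBIC))
E
```

```text
time_s: 8.85
tcp_pos: [0.4588, 0.1205, 0.1394]
tool_rot: [[-0.557, 0.817, -0.148], [0.789, 0.576, 0.212], [0.258, 0.001, -0.966]]
contact_force: [1.2, 1.0, -4.0]
gripper_width: 0.0134
[ 0.    0.45  1.96  0.27  0.9  -0.8 ] [ 1.2  1.  -4. ] [0.06 0.01 0.06]
```

View pics/scene5.png

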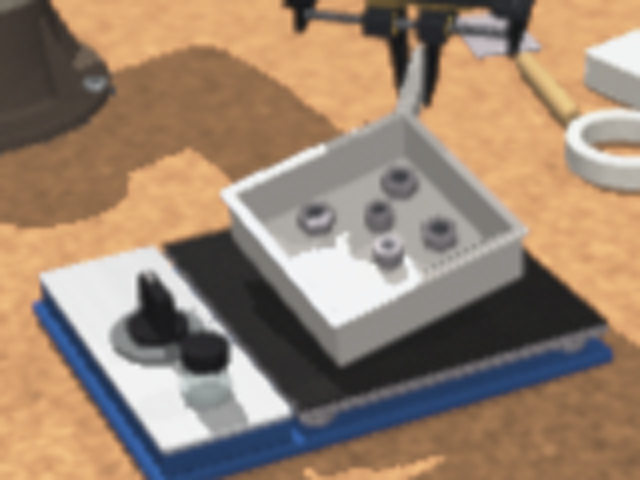

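View pics/side5.png

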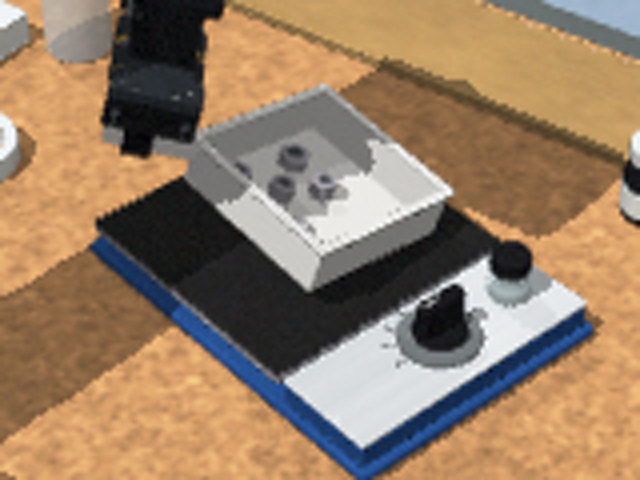

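The tote is rocking on its far corner, tilted 15°, with the knob off and the jar untouched. Continuing.

```bash
cat > arc.py <<'E'
from h import *
s=manip.state();R=s['tool_rot'];p=s['tcp_pos']
piv=np.array([.5327+.106*.576,.0110-.106*.817,.040])
y=R[:,1]
for a in np.radians(np.arange(2.5,28,2.5)):
    o=cv2.Rodrigues(y*a)[0]@(p-piv)+piv-p
    print(np.degrees(a).round(1),'off',(R.T@o/.025).round(2),'dr',(R.T@(y*a)*180/np.pi/8).round(2))
print('tilt',np.degrees(np.arccos(-R[2,2])),p,s['joints'].round(2),s['contact_force'].round(1),s['gripper_width'])
E
python3 arc.py
```

```text
2.5 off [-0.07 -0.   -0.45] dr [0.   0.31 0.  ]
5.0 off [-0.16  0.   -0.89] dr [0.   0.63 0.  ]
7.5 off [-0.26  0.   -1.33] dr [-0.    0.94  0.  ]
10.0 off [-0.39 -0.   -1.76] dr [0.   1.25 0.  ]
12.5 off [-0.54 -0.   -2.18] dr [0.   1.56 0.  ]
15.0 off [-0.7  -0.   -2.61] dr [-0.    1.88  0.  ]
17.5 off [-0.88 -0.   -3.02] dr [-0.    2.19  0.  ]
20.0 off [-1.08 -0.   -3.42] dr [0.  2.5 0. ]
22.5 off [-1.3   0.   -3.82] dr [0.   2.81 0.  ]
25.0 off [-1.53  0.   -4.2 ] dr [0.   3.13 0.  ]
27.5 off [-1.78  0.   -4.58] dr [0.   3.44 0.  ]
tilt 14.880215900474349 [0.45798512 0.1208665  0.13847574] [ 0.    0.45  1.97  0.27  0.89 -0.8 ] [ 0.9 -1.4 -4. ] 0.013542609197129872
```

```bash
python3 -m handwheel '[{"offset":[-0.07,0,-0.45],"dr":[0,0.31,0],"hand":0},{"offset":[-0.16,0,-0.89],"dr":[0,0.62,0],"hand":0},{"offset":[-0.26,0,-1.33],"dr":[0,0.94,0],"hand":0},{"offset":[-0.39,0,-1.76],"dr":[0,1.25,0],"hand":0},{"offset":[-0.54,0,-2.19],"dr":[0,1.56,0],"hand":0},{"offset":[-0.7,0,-2.61],"dr":[0,1.88,0],"hand":0},{"offset":[-0.88,0,-3.02],"dr":[0,2.19,0],"hand":0},{"offset":[-1.08,0,-3.42],"dr":[0,2.5,0],"hand":0},{"offset":[-1.08,0,-3.42],"dr":[0,2.5,0],"hand":0},{"offset":[-1.08,0,-3.42],"dr":[0,2.5,0],"hand":0},{"offset":[-1.08,0,-3.42],"dr":[0,2.5,0],"hand":0}]'
cat > look.py <<'E'
import sys
from h import *
for n,(u0,v0,w,h) in dict(scene=(245,135,160,120),side=(225,150,160,120)).items():
    d,R,t,f,W=get(n);np.savez('pics/%s%s.npz'%(n,sys.argv[1]),W=W,img=d['img'])
    cv2.imwrite('pics/%s%s.png'%(n,sys.argv[1]),cv2.resize(d['img'][v0:v0+h,u0:u0+w,::-1],None,fx=4,fy=4,interpolation=cv2.INTER_CUBIC))
E
python3 look.py 6; python3 arc.py
```

```text
time_s: 10.05
tcp_pos: [0.4854, 0.0822, 0.2139]
tool_rot: [[-0.473, 0.816, -0.331], [0.67, 0.578, 0.467], [0.572, -0.001, -0.82]]
contact_force: [0.8, -1.2, -4.7]
gripper_width: 0.0137
2.5 off [-0.07 -0.   -0.45] dr [-0.    0.31 -0.  ]
5.0 off [-0.15  0.   -0.89] dr [-0.    0.63 -0.  ]
7.5 off [-0.26  0.   -1.33] dr [-0.    0.94 -0.  ]
10.0 off [-0.39 -0.   -1.76] dr [-0.    1.25 -0.  ]
12.5 off [-0.53  0.   -2.19] dr [-0.    1.56 -0.  ]
15.0 off [-0.69 -0.   -2.61] dr [-0.    1.88 -0.  ]
17.5 off [-0.87 -0.   -3.03] dr [-0.    2.19 -0.  ]
20.0 off [-1.07  0.   -3.43] dr [-0.   2.5 -0. ]
22.5 off [-1.29  0.   -3.83] dr [-0.    2.81 -0.  ]
25.0 off [-1.52 -0.   -4.21] dr [-0.    3.13 -0.  ]
27.5 off [-1.77 -0.   -4.59] dr [-0.    3.44 -0.  ]
tilt 34.92946795910034 [0.48542222 0.0822012  0.21420666] [-0.18  0.49  1.76  0.42  1.38 -0.98] [-0.   0.1 -4.7] 0.013581653223672293
```

View pics/scene6.png

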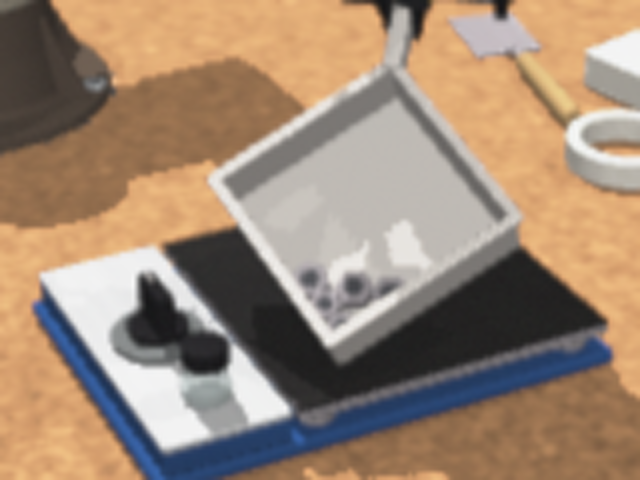

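View pics/side6.png

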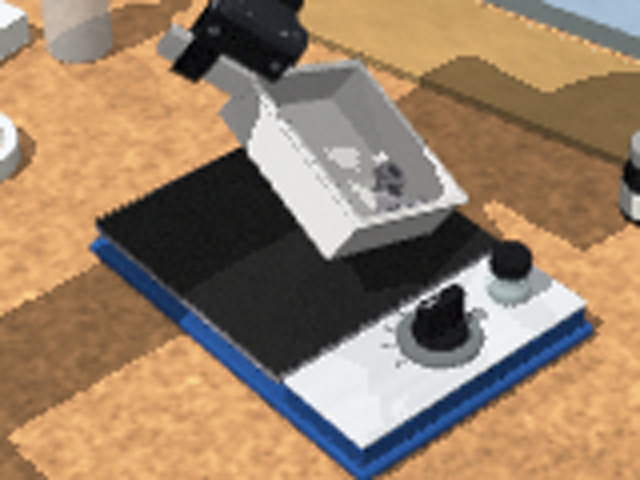

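```bash
cat > parts.py <<'E'
import sys
from h import *
s=manip.state();R=s['tool_rot'];k=sys.argv[1]
# tote frame from tool: tote x = -? tool x at grasp = (-.577,.817) = tote x ; tote z=-tool z
X=R[:,0];Z=-R[:,2];Y=np.cross(Z,X)
piv=np.array([.5327+.106*.576,.0110-.106*.817,.040]); O=piv+.106*X
for n in ('scene','side'):
    z=np.load('pics/%s%s.npz'%(n,k));W=z['W'];I=z['img'].astype(int)
    L=(W-O)@np.stack([X,Y,Z],1)
    a=(L[...,0]+L[...,1])/2**.5;b=(L[...,0]-L[...,1])/2**.5
    inb=(abs(a)<.069)&(abs(b)<.069)
    m=inb&(L[...,2]>.010)&(L[...,2]<.03)
    fl=inb&(abs(L[...,0])<.05)&(L[...,2]<.01)&(L[...,2]>-.01);print(n,'floor z',np.median(L[fl][:,2]))
    c=L[m]-[-.1,0,.004]
    d=np.linalg.norm(c[:,:2],axis=1)
    print(' n',m.sum(),'max dist',np.sort(d)[-8:].round(3))
    # rim height/outer edges check
    r=(L[...,2]>.035)&(L[...,2]<.055)&(np.abs(L[...,0])+abs(L[...,1])<.115)
    print(' rim z',np.median(L[r][:,2]),'x',L[r][:,0].min(),L[r][:,0].max(),'y',L[r][:,1].min(),L[r][:,1].max())
    im=z['img'].copy();im[m]=[255,0,0];u0,v0=(245,135) if n=='scene' else (225,150)
    cv2.imwrite('pics/%s%sm.png'%(n,k),cv2.resize(im[v0:v0+120,u0:u0+160,::-1],None,fx=4,fy=4,interpolation=cv2.INTER_NEAREST))
    k2,l,st,ct=cv2.connectedComponentsWithStats(m.astype(np.uint8))
    for i in range(1,k2): print('  comp',st[i],(L[l==i].mean(0)-[-.1,0,.004]).round(3))
E
python3 parts.py 6
```

```text
scene floor z 0.003987375729497738
 n 232 max dist [0.145 0.15  0.161 0.174 0.178 0.182 0.184 0.189]
 rim z 0.04462207944157666 x -0.1079317212654824 0.11332478714955851 y -0.11230293577191605 0.1077667311810752
  comp [338 160   1   1   1] [0.188 0.009 0.016]
  comp [335 162   1   1   1] [0.181 0.016 0.015]
  comp [337 163   1   1   1] [0.183 0.012 0.007]
  comp [332 166   1   1   1] [0.172 0.025 0.006]
  comp [347 166   1   1   1] [ 0.177 -0.018  0.007]
  comp [338 170   1   1   1] [0.161 0.005 0.008]
  comp [325 174   1   1   1] [0.144 0.039 0.006]
  comp [311 176   2   2   2] [0.125 0.072 0.02 ]
  comp [303 181   1   1   1] [0.106 0.092 0.025]
  comp [359 183   1   1   1] [ 0.129 -0.061  0.007]
  comp [347 187   1   1   1] [ 0.112 -0.03   0.006]
  comp [322 193   1   1   1] [0.084 0.035 0.009]
  comp [326 192   1   1   1] [0.089 0.025 0.007]
  comp [337 198   1   1   1] [ 0.075 -0.009  0.007]
  comp [318 200  28  17 217] [0.043 0.004 0.013]
side floor z 0.0022648773243868253
 n 104 max dist [0.164 0.167 0.172 0.178 0.185 0.187 0.188 0.19 ]
 rim z 0.04213672297004812 x -0.10671020
[... 384 characters left out ...]
 [316 180   2   2   2] [ 0.073 -0.067  0.015]
  comp [320 180   1   1   1] [ 0.066 -0.064  0.026]
  comp [289 183   1   1   1] [0.177 0.02  0.01 ]
  comp [320 182   1   2   2] [ 0.063 -0.058  0.021]
  comp [291 185   1   1   1] [0.17  0.027 0.012]
  comp [292 187   1   1   1] [0.164 0.029 0.008]
  comp [323 186   1   1   1] [ 0.051 -0.048  0.021]
  comp [293 189   1   1   1] [0.16  0.036 0.008]
  comp [296 189   1   1   1] [0.155 0.042 0.017]
  comp [325 189   1   1   1] [ 0.042 -0.038  0.02 ]
  comp [319 190  13  14  80] [ 0.044 -0.005  0.011]
  comp [329 194   1   1   1] [ 0.027 -0.022  0.021]
  comp [302 199   1   1   1] [0.129 0.068 0.012]
  comp [309 210   1   1   1] [0.1   0.097 0.009]
```

The tote model fits: the floor and rim come out at their given heights. The parts are in one cluster. I'll tilt 7° more for margin, then check again.

```bash
python3 -m handwheel '[{"offset":[-0.07,0,-0.45],"dr":[0,0.31,0],"hand":0},{"offset":[-0.15,0,-0.89],"dr":[0,0.63,0],"hand":0},{"offset":[-0.26,0,-1.33],"dr":[0,0.94,0],"hand":0},{"offset":[-0.26,0,-1.33],"dr":[0,0.94,0],"hand":0},{"offset":[-0.26,0,-1.33],"dr":[0,0.94,0],"hand":0},{"offset":[-0.26,0,-1.33],"dr":[0,0.94,0],"hand":0},{"offset":[-0.26,0,-1.33],"dr":[0,0.94,0],"hand":0},{"offset":[-0.26,0,-1.33],"dr":[0,0.94,0],"hand":0},{"offset":[-0.26,0,-1.33],"dr":[0,0.94,0],"hand":0}]'
python3 look.py 7; sed -i "s/    k2,l,st,ct/    k2,l,st,ct/; s/for i in range(1,k2): print.*/i=1+np.argmax(st[1:,4]);c=L[l==i]-[-.1,0,.004];q=np.linalg.norm(c[:,:2],axis=1);print('  cluster',st[i],np.sort(q)[-6:].round(3),c[q.argmax()].round(3))/" parts.py
python3 parts.py 7; python3 arc.py | tail -2; python3 -c "
import cv2,numpy as np
a=np.load('pics/scene7.npz')['img'][150:240,295:395,::-1];cv2.imwrite('pics/z7.png',cv2.resize(a,None,fx=6,fy=6,interpolation=cv2.INTER_CUBIC))"
```

```text
time_s: 11.05
tcp_pos: [0.4997, 0.0621, 0.2381]
tool_rot: [[-0.426, 0.816, -0.39], [0.602, 0.577, 0.551], [0.675, 0.0, -0.738]]
contact_force: [0.4, -0.3, -4.3]
gripper_width: 0.0139
scene floor z 0.0036639905747412062
 n 274 max dist [0.144 0.15  0.153 0.165 0.166 0.17  0.173 0.173]
 rim z 0.04477236577443456 x -0.10901029321717667 0.1136097581488543 y -0.11119261273707148 0.1074835717745622
  cluster [317 200  29  20 254] [0.066 0.066 0.067 0.067 0.068 0.068] [0.06  0.033 0.012]
side floor z 0.002404989362801832
 n 104 max dist [0.153 0.156 0.165 0.168 0.171 0.174 0.176 0.192]
 rim z 0.04203251275931749 x -0.10694653620559152 0.11343752940306079 y -0.1106648880034863 0.10883104112118178
  cluster [321 189  12  14  75] [0.063 0.063 0.064 0.065 0.067 0.068] [0.059 0.034 0.006]
27.5 off [-1.78  0.   -4.59] dr [0.   3.44 0.  ]
tilt 42.483522494562955 [0.49981012 0.06196088 0.23807172] [-0.24  0.53  1.67  0.46  1.55 -1.01] [ 0.  -0.1 -4.4] 0.014060439301157253
```

View pics/z7.png

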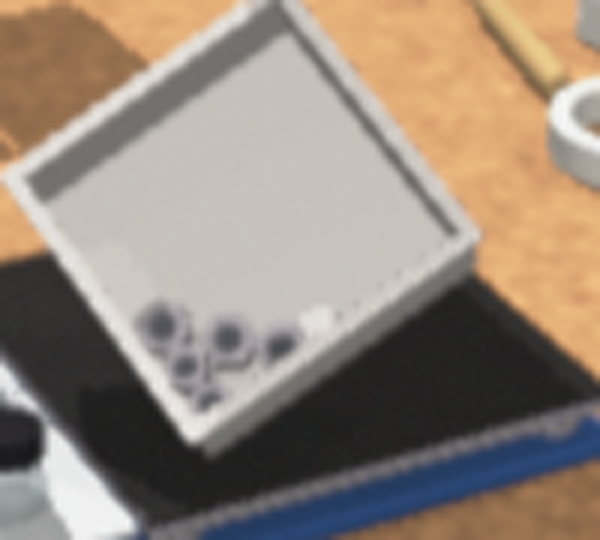

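View pics/side7.png

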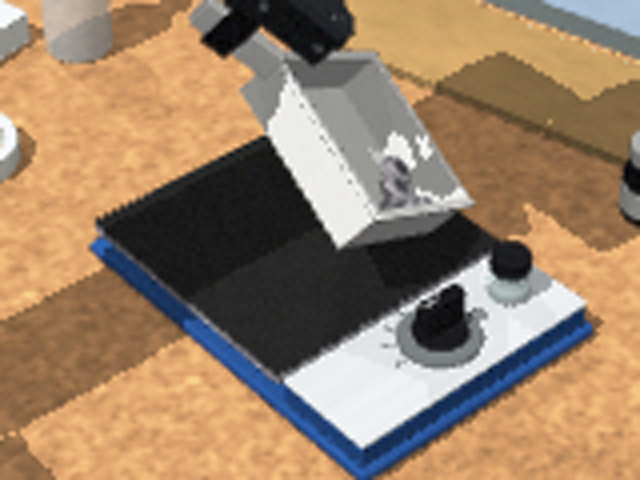

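All five parts are in the corner, at (155–280, 325–400) in the zoomed picture. The farthest edge is 68 mm from the inside corner. The tilt is 42° and the knob is off. I'll let it settle and hand in.

```bash
python3 -m handwheel '[{"offset":[0,0,0],"dr":[0,0,0],"hand":0},{"offset":[0,0,0],"dr":[0,0,0],"hand":0},{"offset":[0,0,0],"dr":[0,0,0],"hand":0},{"offset":[0,0,0],"dr":[0,0,0],"hand":0}]'; python3 look.py 8; python3 parts.py 8 | grep cluster; python3 - <<'E'
from h import *
z=[]
for n in ('scene','side'):
    W=np.load('pics/%s8.npz'%n)['W'];k=W[(W[...,2]>.0805)&(W[...,2]<.088)&(abs(W[...,0]-.489)<.03)&(abs(W[...,1]+.15)<.03)];z.append(k)
k=np.vstack(z);u,s,vt=np.linalg.svd(k[:,:2]-k[:,:2].mean(0),full_matrices=False);print('knob bar az',np.degrees(np.arctan2(vt[0,1],vt[0,0])))
E
python3 -c "
from rig import manip
print(manip.state()['qd'].round(4)); manip.close_job()"
```

```text
time_s: 11.55
tcp_pos: [0.4999, 0.0618, 0.238]
tool_rot: [[-0.426, 0.817, -0.39], [0.602, 0.577, 0.552], [0.675, 0.0, -0.737]]
contact_force: [-0.4, -0.3, -4.0]
gripper_width: 0.0137
  cluster [317 200  29  20 253] [0.067 0.067 0.067 0.067 0.068 0.07 ] [0.061 0.034 0.006]
  cluster [321 189  13  14  76] [0.063 0.065 0.066 0.067 0.069 0.072] [0.061 0.037 0.013]
knob bar az -13.434277730335097
[ 0.0012  0.0002 -0.0003  0.0004 -0.0014 -0.0007]
the job is handed in; nothing more can be done
```

I turned the speed knob anticlockwise to its off stop. I then gripped the tote by its handle and rocked it up about the opposite corner to about 42°. I handed the job in at about 11.7 s, still holding the tote tilted; it gives no verdict.

- **Knob:** it turned about 76° before the torque and finger opening showed it was against the stop. In the picture after release, the pointer sat on the first scale mark. I have no direct reading of its angle. My last depth fit put the knob bar at −13°, in line with the grip angle at the stop.
- **Parts:** all five were lying in the corner opposite the handle. The farthest edge was about 68–72 mm from the inside corner (limit 80 mm), and the cluster did not shift between my last two checks.
- **Tote:** it was rocking on the plate, not lifted off it, with the grip point about 0.24 m above the table. The handle was held at about 13.7 mm opening.
- **Bystanders:** I saw no bystander moved, including the small jar beside the knob, but I only judged this by eye.

No check failed. The one disagreement was a tote floor and rim height about 2 mm different between the two cameras, which is within their calibration.

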